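# Hang a turned part on the inspection rail and slide it into the gauge

### The job

Pick up the hook carrier with the turned part under it and hook it onto the horizontal rail clear of the gauge, about a hand's width (8 to 12 cm) to whichever side of it has room. Then, keeping it hanging on the rail, slide it along until it hangs centred on the index fins of the U-shaped gauge, to within a centimetre, and leave it hanging there still. Do not knock the gauge, and leave the other things on the bench where they are.

Things in the scene. Friction and masses are not known exactly. Their poses are not given: they have to be found in the camera images.
- carrier: rigid aluminium C-hook with a turned steel part fixed under it, 178 mm tall, about 0.5 kg, standing upright on the part's round flange (diameter 52, 12 thick). Origin on the table under the hook's middle, z up. All of the frame is 28 wide (y = -14 to 14). The mouth opens to +x, at the start roughly away from the robot. Flat spine x = -36 to -28; lower arm z = 60 to 68; top bar z = 134 to 142
- carrier_mouth (a point): middle of the mouth, x = 22, 88 mm above the carrier's origin; axes as the carrier's. The opening is 40 high (z = 68 to 108), between the lower arm (reaching x = 14) and the tip of the outer hook leg. The rail enters here, moving along x to x = 0; then the carrier is lowered 30 mm
- carrier_seat (a point): where the rail's centre line lies when the carrier hangs properly: x = 0, 118 mm above the carrier's origin, inside an inverted 90-degree V under the top bar (legs reach down to z = 108 at x = -20 and +20); axes as the carrier's
- carrier_tab (a point): centre of the top face of the carrier's upright grip tab, 178 mm above its origin; tab 28 (x) by 12 thick (y), z = 142 to 178; axes as the carrier's
- rail: fixed round steel rail, diameter 14, 540 long between two square aluminium posts (24 by 20, top at 210) with flat feet 90 by 40 at its ends; stands across in front of the robot. Origin on the table under its middle; y along the rail, z up
- rail_mid (a point): middle of the rail's centre line, 200 mm above the table; y along the rail. The carrier can hang anywhere with |y| below 235 mm
- gauge: fixed U-shaped gauge under the rail: grey base 136 (x) by 60 (y) by 32 high, two white uprights (x = 46 to 68 either side, 50 wide, top at 156), each topped by a thin steel index fin at y = 0, up to 170. Origin on the table at its centre, under the rail; y runs along the rail, y = 0 is the mark. The hanging part (underside 82 above the table) passes between the uprights
- frame_block: bystander: open machined aluminium frame block 90 x 70 x 40, origin under its centre
- stepped_sleeve: bystander: turned steel sleeve, diameter 56 below and 38 above, 60 tall, origin under its centre
- micrometer: bystander: micrometer lying flat, about 115 x 80 x 16, origin at the centre of its bow, on the table
Mind the look-alikes: they are no part of the job. Leave any yellow look-alike of the carrier alone. Several things look just like the gauge: the one meant starts farthest to the robot's right.

How it is judged:
On the way, in this order (a step that is already met when the one before it is completed fails the run):
1. the carrier bears on the rail, seated in its V, at least 65 mm along the rail from the gauge's index (x of carrier_seat in the frame of rail_mid between -0.006 and 0.006 m and z of carrier_seat in the frame of rail_mid between -0.006 and 0.006 m and contact force between carrier and rail above 0.5 N and (y of carrier_seat in the frame of gauge above 0.065 m or y of carrier_seat in the frame of gauge below -0.065 m)), for 0.2 s.
2. the carrier passes between 20 and 50 mm from the index with the rail still inside its hook (x of carrier_seat in the frame of rail_mid between -0.012 and 0.012 m and z of carrier_seat in the frame of rail_mid between -0.012 and 0.012 m and (y of carrier_seat in the frame of gauge above 0.02 m or y of carrier_seat in the frame of gauge below -0.02 m) and y of carrier_seat in the frame of gauge between -0.05 and 0.05 m).
At the end, for the whole second after the job is handed in: the carrier hangs freely on the rail, seated in its V (within 6 mm), upright within 0.15 rad, its seat within 12 mm of the gauge's index along the rail, and still (under 30 mm/s and 0.3 rad/s) (x of carrier_seat in the frame of rail_mid between -0.006 and 0.006 m and z of carrier_seat in the frame of rail_mid between -0.006 and 0.006 m and contact force between carrier and rail above 0.5 N and y of carrier_seat in the frame of gauge between -0.012 and 0.012 m and angle between carrier's own z axis and vertical below 0.15 rad and linear speed of carrier below 0.03 m/s and angular speed of carrier below 0.3 rad/s); the robot touches nothing.
It fails at once if the frame block is moved by more than 30 mm (distance of frame_block from where it was at the start of the episode above 0.03 m).
It fails at once if the stepped sleeve is moved by more than 30 mm (distance of stepped_sleeve from where it was at the start of the episode above 0.03 m).
It fails at once if the micrometer is moved by more than 30 mm (distance of micrometer from where it was at the start of the episode above 0.03 m).
It fails at once if the gauge is knocked by the robot or the carrier (over 15 N) (contact force between any of the arm, the fingers, carrier and gauge above 15 N).
It also fails if it takes over 42 s, if anything falls off the work surface, if the arm or the gripper's body presses on something with over 40 N, if the wrist force passes 120 N, or if a joint passes its speed limit or range.

### The arm

A 6-joint arm with a two-finger parallel gripper is mounted at the origin on the work surface. World frame = base frame: x ahead of the robot, y to its left, z up, the work surface at z = 0. Lengths are in m, angles in rad, forces in N, time in s.
With the tool pointing down it reaches from about 0.3 to 0.775 m from the base axis. Payload 14.6 kg.
Tool frame: the origin (TCP) lies midway between the tips of the shut fingers; the grasp point (between the pads) lies 19 mm behind it (ctrl.tcp_to_grasp is the z of the grasp point in the tool frame, in m); z points along the fingers, y is the line along which they close (so a half turn about z gives the same grasp; the last joint's range is limited). The gripper opens to 94 mm and grips with 3 to 60 N. Pads are 16 mm wide; open, the fingers measure 119 mm over their backs; the gripper's body (75 mm by 177 mm) begins 78 mm behind the grasp point.
Start: joints at [1.088, 0.3, 1.521, -0, 1.321, -0.067], TCP at [0.222, 0.503, 0.205] pointing down, gripper open.
Joint ranges: [-3.03, 3.03], [-0.79, 2.21], [0.23, 2.52], [-1.04, 4.18], [0, 3.07], [-2.55, 2.55]. Speed limits (rad/s): [2.22, 2.22, 2.57, 3.14, 3.14, 3.14].

### API

Orientations are given as [roll, pitch, yaw] about the fixed x, y, z axes, in that order (R = Rz(yaw) Ry(pitch) Rx(roll)).
In Python, from station import monitor, camera, ctrl gives the robot as it stands.
- The arm moves only by the tool apply_moves, never from a script. Its argument "plan" is one flat list of numbers, 4 for each row, row after row: the shift along the tool's x, y, z in mm, then the turn about the tool's z in rad. In form: [dx, dy, dz, spin, dx, dy, dz, spin, ...]. A call has 1 to 20 rows; each row shifts and turns the commanded pose from where the row before left it, along the tool's axes as they then stand; what a row does not reach is not made up. A row lasts 1/10 s, in which the tool goes at most 50 mm and 8.59 degrees, less where a joint would pass 70% of its speed; a pose out of reach is approached as far as the arm can. A call is refused whole if a number of a shift passes 50 or a number of a turn 0.15, either way. A call with a gripper value outside its range is refused whole. "hand" is the gripper command: -1 is shut, 1 is fully open, values between are in proportion, set as the call begins (left out, the last holds). The fingers move at their own pace and stop on an object; "squeeze" is the grip in N (left out, the last holds). Time passes only in rows, so rows that do not move let the fingers close. It gives the time, the measured TCP pose, the force, the opening and the grip force at its end, in the units of the state.
- monitor.get_obs(): the state, without advancing time (a new reading comes with each control period).
- camera(name): name is "scene" or "top" or "wrist"; returns a dict with "image" (420x560x3 uint8, red, green, blue), "range_z" (420x560 float32, m along the optical axis (not along the pixel's ray), 0 where there is no reading), "mtx" (3x3 intrinsics, pixels), "distortion" ([k1, k2, p1, p2, k3] as OpenCV has them; the pictures are not rectified), "rvec" (rotation vector, rad) and "tvec" (3), from world to camera coordinates, as OpenCV has them. Camera axes: x right, y down, z forward; pixel columns grow to the right and rows downward; lengths in m; the calibration is good to about 2 mm. A picture is of the moment at which its call begins.
- ctrl.hand_in(): hands the job in; it is judged then, once.
The state is a dict: "time_s": time; "qpos": joint angles; "joint_vel": joint speeds; "tau": joint torques, N m; "ee_pos": TCP position; "eef_rot": TCP orientation; "force": force on the tool from outside, world axes, zero at the start; "moment": the same for the moment, N m; "grip_width": finger opening in m; "grip_force": force on a finger pad.
Only numpy, scipy, OpenCV 4.12 (cv2) and the standard library are available. Lean on these libraries where they do the work, as an engineer would, in place of code of your own. Each camera call takes 0.05 s, during which the arm holds its last target. There are 200 camera calls.

## Working session

There is one attempt and no reset: what is moved stays moved. The work goes in short steps, Python scripts to look and compute and a tool call to move; the robot and the scene stay as the last step left them, time stands still between calls to the robot, and variables do not carry over. Pictures are saved under pics/ and viewed, at most 10 in all, crops included, and the job is handed in when it is done.

Besides the shell and the picture viewer there is one more tool, called by a JSON object that holds its "api" and its "payload", one argument or row to a line. apply_moves: Moves the arm, as the interface text tells. Its arguments: {"type":"object","properties":{"plan":{"type":"array","items":{"type":"number"}},"hand":{"type":"number"},"squeeze":{"type":"number"}},"required":["plan"]}

```bash
mkdir -p pics; cat > h.py <<'E'
import numpy as np, cv2
from station import monitor, camera, ctrl
def cloud(c):
    d=c["range_z"];h,w=d.shape
    u,v=np.meshgrid(np.arange(w),np.arange(h))
    p=cv2.undistortPoints(np.stack([u,v],-1).reshape(-1,1,2).astype(np.float64),c["mtx"],np.array(c["distortion"])).reshape(h,w,2)
    X=np.dstack([p*d[...,None],d])
    R=cv2.Rodrigues(np.array(c["rvec"],float))[0]
    P=(X-np.array(c["tvec"]).reshape(3))@R
    P[d<=0]=np.nan
    return P
E
python3 - <<'E'
from h import *
for n in("scene","top"):
    c=camera(n);np.save(n+".npy",cloud(c));cv2.imwrite(f"pics/{n}.png",c["image"][...,::-1]);print(n,c["mtx"][0][0],(-cv2.Rodrigues(np.array(c["rvec"],float))[0].T@np.array(c["tvec"]).reshape(3)).round(3))
print(monitor.get_obs(),ctrl.tcp_to_grasp)
E
```

```text
scene 407.9991222153304 [1.167 0.02  0.843]
top 381.8832156274206 [0.379 0.005 1.145]
{'time_s': 0.1, 'qpos': array([ 1.08836930e+00,  3.00405514e-01,  1.52147886e+00,  3.32135059e-05,
        1.32073571e+00, -6.65429155e-02]), 'joint_vel': array([ 0.00032941, -0.00144861, -0.00160731, -0.00045037, -0.0007983 ,
        0.00111761]), 'tau': array([ 2.97558021e-03, -5.32644975e+01, -3.53283226e+01,  7.09794788e-02,
        2.35300872e-02, -1.02844751e-04]), 'ee_pos': array([0.22205924, 0.50293016, 0.20496556]), 'eef_rot': array([-3.14056963e+00, -1.00418892e-04,  2.72570026e+00]), 'force': array([-0.76518817,  1.0485854 , -0.1755473 ]), 'moment': array([ 0.01195235, -0.03174216,  0.02836249]), 'grip_force': 0.0, 'grip_width': 0.09363193554883964} -0.0188
```

View pics/scene.png

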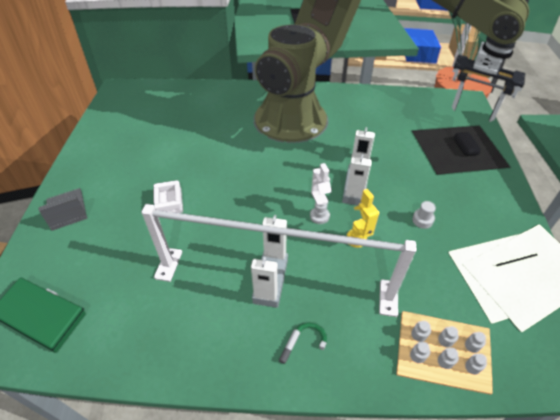

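View pics/top.png

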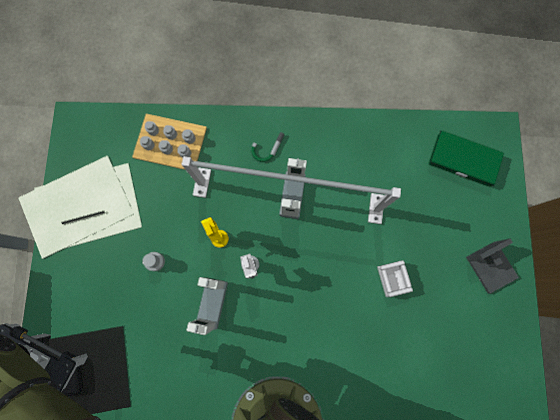

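The scene picture shows the gauge candidates: A under the rail (scene 270,260; top 293,188) and B near the base (scene 360,165; top 207,305). The robot's right is −y, which is to the right in the top view, so A is farthest right and also under the rail. The carrier is the silver one (scene 320,193; top 250,264). The yellow one (scene 365,220; top 214,233) is the look-alike.

```bash
python3 - <<'E'
from h import *
T=np.load("top.npy");S=np.load("scene.npy")
a=cv2.imread("pics/scene.png")[125:315,215:435];b=cv2.imread("pics/top.png")[135:325,170:400]
cv2.imwrite("pics/crop1.png",np.hstack([cv2.resize(a,None,fx=1.78,fy=3*.593,interpolation=2),cv2.resize(b,None,fx=1.7,fy=1.78,interpolation=2)]))
def sel(P,r,z0,z1):
    p=P[r[1]:r[3],r[0]:r[2]].reshape(-1,3);p=p[~np.isnan(p[:,0])];return p[(p[:,2]>z0)&(p[:,2]<z1)]
# rail
for n,P,r in(("top",T,(205,150,385,205)),("scn",S,(165,205,400,250))):
    p=sel(P,r,.19,.215);f=np.polyfit(p[:,1],p[:,0],1);print(n,"rail x=f(y)",f,p[:,2].max(),p[:,1].min(),p[:,1].max(),len(p))
for n,P,r in(("top",T,(235,245,270,285)),("scn",S,(305,160,335,225))):
    p=sel(P,r,.01,.2)
    print(n,len(p))
    for z0,z1 in((.01,.06),(.06,.075),(.1,.13),(.13,.15),(.15,.17),(.17,.19)):
        q=p[(p[:,2]>z0)&(p[:,2]<z1)]
        if len(q)>3:print(z0,len(q),q.mean(0).round(4),q.min(0).round(3),q.max(0).round(3), cv2.minAreaRect((q[:,:2]*1000).astype(np.float32)))
for n,P,r in(("top",T,(275,150,312,222)),("scn",S,(245,210,295,310))):
    for z0,z1 in((.028,.04),(.148,.16),(.16,.175)):
        q=sel(P,r,z0,z1)
        if len(q)>3:print("gauge",n,z0,len(q),q.mean(0).round(4),q.min(0).round(3),q.max(0).round(3), cv2.minAreaRect((q[:,:2]*1000).astype(np.float32)))
# posts
for r in((180,150,215,200),(365,180,405,225)):
    q=sel(T,r,.202,.22);print("post",len(q),q.mean(0).round(4))
E
```

```text
top rail x=f(y) [0.12536697 0.6522395 ] 0.21213317910417348 -0.25342223010274034 0.20502388455559797 969
scn rail x=f(y) [0.12762491 0.65706524] 0.2103454261531449 -0.24647937003858897 0.23121866130928986 1633
top 328
0.01 49 [0.4455 0.0783 0.0164] [0.426 0.069 0.01 ] [0.464 0.117 0.055] ((446.097412109375, 91.27609252929688), (47.78083801269531, 35.84404754638672), 83.98542785644531)
0.06 18 [0.4298 0.0772 0.0681] [0.398 0.07  0.06 ] [0.451 0.087 0.072] ((424.2350769042969, 77.24740600585938), (16.323856353759766, 52.703269958496094), 86.13107299804688)
0.1 42 [0.441  0.0904 0.1194] [0.397 0.067 0.102] [0.461 0.11  0.129] ((429.21551513671875, 88.57347106933594), (59.24436950683594, 27.62744903564453), 20.454662322998047)
0.13 144 [0.4188 0.0848 0.1423] [0.397 0.067 0.131] [0.446 0.107 0.149] ((422.774169921875, 86.98820495605469), (45.34320068359375, 27.836830139160156), 19.45476722717285)
0.15 7 [0.4309 0.0856 0.1607] [0.421 0.082 0.154] [0.442 0.088 0.17 ] ((431.8071594238281, 84.57792663574219), (6.61838960647583, 20.9775447845459), 87.99200439453125)
0.17 57 [0.4349 0.0912 0.17
[... 1700 characters left out ...]
, (24.25653839111328, 130.16429138183594), 82.99410247802734)
gauge scn 0.028 396 [ 0.6493 -0.0144  0.0326] [ 0.588 -0.064  0.028] [0.722 0.01  0.04 ] ((652.0604858398438, -26.244953155517578), (59.9896354675293, 136.70797729492188), 82.50476837158203)
gauge scn 0.148 408 [ 0.6635 -0.0273  0.1555] [ 0.58  -0.058  0.148] [0.721 0.006 0.159] ((651.3638916015625, -26.565406799316406), (50.11809539794922, 138.34228515625), 82.68389892578125)
gauge scn 0.16 47 [ 0.6594 -0.0271  0.1675] [ 0.587 -0.035  0.16 ] [ 0.717 -0.016  0.172] ((652.2255249023438, -26.34662437438965), (4.027190208435059, 131.29061889648438), 82.65193939208984)
post 200 [0.6811 0.227  0.208 ]
post 225 [ 0.6204 -0.2556  0.2079]
```

View pics/crop1.png

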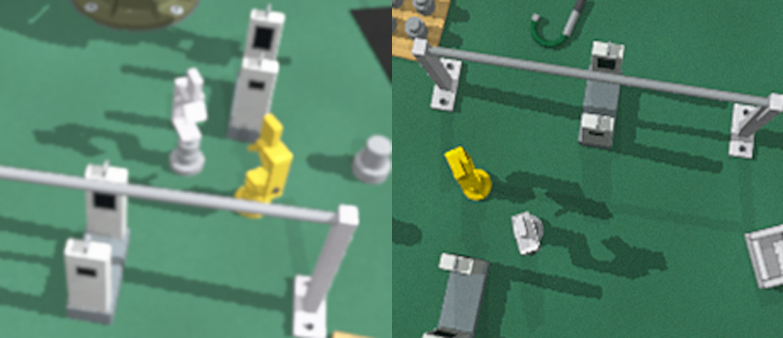

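The crop confirms it: the silver hook carrier is in the middle, separate from the yellow one, and gauge A is under the rail. The carrier is at about (0.4355, 0.0903) with yaw about 19.5°. The rail yaw is about −7.2° and the gauge is at about (0.651, −0.027). I'll move above the tab.

{"api": "apply_moves", "payload": {
  "plan": [-30,-24,-1.5,0,-30,-24,-1.5,0,-30,-24,-1.5,0,-30,-24,-1.5,0,-30,-24,-1.5,0,-30,-24,-1.5,0,-30,-24,-1.5,0,-30,-24,-1.5,0,-30,-24,-1.5,0,-30,-24,-1.5,0,-30,-24,-1.5,0,-30,-24,-1.5,0,0,0,0,-0.126,0,0,0,-0.126,0,0,0,-0.126,0,0,0,-0.126,0,0,0,-0.126,0,0,0,-0.126],
  "hand": -0.1,
  "squeeze": 40
}}

```text
time_s: 1.9
ee_pos: [0.435, 0.0942, 0.2232]
eef_rot: [3.141, -0.001, -2.796]
force: [0.0, -0.0, 0.4]
grip_width: 0.0423
grip_force: 0.0
```

```bash
python3 - <<'E'
from h import *
c=camera("wrist");P=cloud(c);np.save("w.npy",P);cv2.imwrite("pics/w1.png",c["image"][...,::-1])
o=monitor.get_obs();print(o["ee_pos"].round(4),o["eef_rot"].round(4),o["grip_width"],o["force"],o["time_s"])
p=P.reshape(-1,3);p=p[~np.isnan(p[:,0])]
near=np.hypot(p[:,0]-.4355,p[:,1]-.0903)<.05
for z0,z1 in((.135,.15),(.172,.184)):
    q=p[near&(p[:,2]>z0)&(p[:,2]<z1)];print(z0,len(q),q.mean(0) if len(q) else 0, cv2.minAreaRect((q[:,:2]*1000).astype(np.float32)) if len(q)>3 else 0)
E
```

```text
[0.435  0.0942 0.2232] [ 3.1415e+00 -5.0000e-04 -2.7885e+00] 0.04240206565831072 [ 0.36753878 -0.07036195  0.80188348] 1.95
0.135 1728 [0.41790808 0.08648912 0.14171163] ((422.40087890625, 87.8641128540039), (44.296329498291016, 28.095474243164062), 18.990385055541992)
0.172 769 [0.43470575 0.09204175 0.17747085] ((435.537353515625, 92.43912506103516), (28.364418029785156, 12.007811546325684), 18.99570083618164)
```

View pics/w1.png

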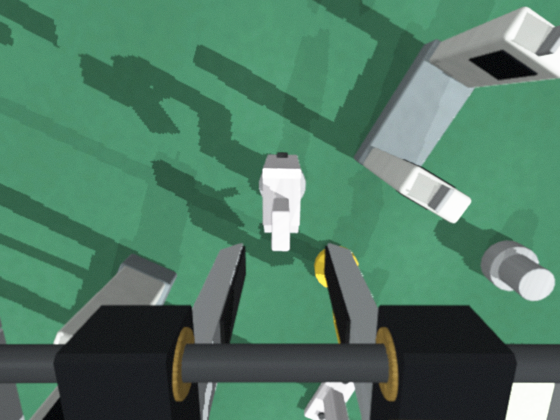

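The wrist view shows the tab straight ahead at (281,230), with the yellow part behind the right finger and far below it. I'll correct the pose slightly, go down and grip.

{"api": "apply_moves", "payload": {
  "plan": [0.4,-2.2,0,0.02,0,0,15,0,0,0,15,0,0,0,15,0,0,0,15,0,0,0,10,0,0,0,5,0,0,0,0,0]
}}

```text
time_s: 2.75
ee_pos: [0.4354, 0.092, 0.1481]
eef_rot: [3.141, -0.001, -2.823]
force: [0.3, -0.4, 0.7]
grip_width: 0.0421
grip_force: 0.0
```

{"api": "apply_moves", "payload": {
  "plan": [0,0,0,0,0,0,0,0,0,0,0,0,0,0,0,0,0,0,0,0,0,0,0,0,0,0,0,0,0,0,0,0],
  "hand": -1,
  "squeeze": 50
}}

```text
time_s: 3.55
ee_pos: [0.4356, 0.092, 0.1486]
eef_rot: [-3.141, 0.0, -2.821]
force: [0.3, -1.7, 4.8]
grip_width: 0.0119
grip_force: 50.0
```

{"api": "apply_moves", "payload": {
  "plan": [0,0,-8,0,0,0,-14,0,0,0,-15,0,0,0,-15,0,0,0,-15,0,0,0,-15,0,0,0,-14,0,0,0,-11,0,0,0,-5,0,0,-11,0,0,0,-22,0,0,0,-28,0,0,0,-30,0,0,0,-30,0,0,0,-28,0,0,0,-26,0,0,0,-20,0,0,2,-16,0,0]
}}

```text
time_s: 5.35
ee_pos: [0.5, -0.1106, 0.2594]
eef_rot: [3.141, -0.001, -2.822]
force: [0.7, 0.1, -6.2]
grip_width: 0.0117
grip_force: 50.0
```

{"api": "apply_moves", "payload": {
  "plan": [0,0,0,0.05,0,0,0,0.09,0,0,0,0.1,0,0,0,0.1,0,0,0,0.07,0,0,0,0.035,0,0,0,0,0,0,0,0]
}}

```text
time_s: 6.15
ee_pos: [0.4998, -0.1091, 0.2601]
eef_rot: [3.141, -0.001, 3.018]
force: [0.1, -0.9, -5.5]
grip_width: 0.0117
grip_force: 50.0
```

```bash
python3 - <<'E'
from h import *
o=monitor.get_obs();print(o["ee_pos"].round(4),o["eef_rot"].round(4),o["force"].round(1),o["time_s"])
c=camera("scene");cv2.imwrite("pics/s2.png",cv2.resize(c["image"][120:330,150:430,::-1],None,fx=2.5,fy=2.5));P=cloud(c)
b=P[125:315,245:350].reshape(-1,3)
e=o["ee_pos"];p=P.reshape(-1,3);p=p[~np.isnan(p[:,0])]
q=p[(np.hypot(p[:,0]-e[0],p[:,1]-e[1])<.05)&(p[:,2]>.09)&(p[:,2]<.255)]
for z0,z1 in((.1,.125),(.165,.185),(.185,.21),(.21,.235),(.235,.25)):
    s=q[(q[:,2]>z0)&(q[:,2]<z1)]
    if len(s)>5:print(z0,len(s),s.mean(0).round(4),s.min(0).round(4),s.max(0).round(4),cv2.minAreaRect((s[:,:2]*1000).astype(np.float32)))
E
```

```text
[ 0.4998 -0.1091  0.2601] [ 3.1415e+00 -7.0000e-04  3.0180e+00] [ 0.1 -0.9 -5.5] 6.15
0.1 167 [ 0.5153 -0.1059  0.1217] [ 0.486  -0.134   0.1124] [ 0.5311 -0.0833  0.1249] ((509.4184265136719, -108.35987091064453), (43.90055465698242, 50.610267639160156), 5.837518692016602)
0.165 212 [ 0.4973 -0.1062  0.178 ] [ 0.4697 -0.124   0.165 ] [ 0.5176 -0.0906  0.185 ] ((492.9004821777344, -107.53849792480469), (29.411449432373047, 49.26799392700195), 84.10908508300781)
0.185 43 [ 0.4716 -0.096   0.1964] [ 0.4647 -0.1022  0.1854] [ 0.476  -0.0905  0.2096] ((470.76617431640625, -95.89421081542969), (10.060535430908203, 12.692649841308594), 10.45865249633789)
0.21 116 [ 0.507  -0.1059  0.2283] [ 0.4683 -0.1251  0.2109] [ 0.5241 -0.0902  0.235 ] ((495.51373291015625, -108.03890228271484), (28.566062927246094, 58.622032165527344), 82.4338607788086)
0.235 89 [ 0.5049 -0.106   0.2407] [ 0.4712 -0.1234  0.2351] [ 0.516  -0.0909  0.2498] ((492.04638671875, -107.0862045288086), (28.124645233154297, 45.56675720214844), 81.74169921875)
```

View pics/s2.png

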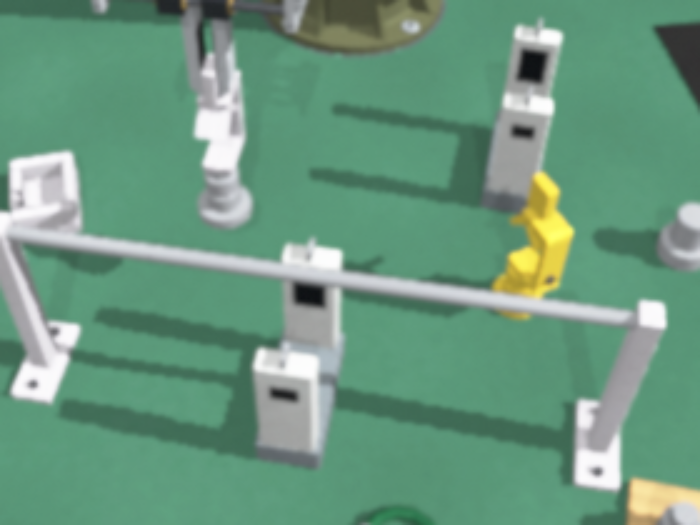

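The scene view shows the carrier held upright in front of the rail at crop (222,140), clear of the gauge at crop (300,350), with its mouth facing the rail. Next I'll move it in over the rail.

{"api": "apply_moves", "payload": {
  "plan": [-5,0,0,0,-9,0,0,0,-12,0,0,0,-13,0,0,0,-13,0,0,0,-13,0,0,0,-13,0,0,0,-13,0,0,0,-12,0,0,0,-11,0,0,0,-10,0,0,0,-8,0,0,0,-5,0,0,0,-2,0,0,0,0,0,0,0,0,0,0,0]
}}

```text
time_s: 7.8
ee_pos: [0.6378, -0.1261, 0.2605]
eef_rot: [-3.142, 0.0, 3.017]
force: [0.0, -0.1, -4.9]
grip_width: 0.0117
grip_force: 50.0
```

```bash
python3 - <<'E'
from h import *
o=monitor.get_obs();e=o["ee_pos"];print(e.round(4),o["eef_rot"].round(4),o["force"].round(1))
a=camera("scene");b=camera("wrist")
cv2.imwrite("pics/s3.png",np.hstack([cv2.resize(a["image"][160:300,160:320,::-1],(400,350)),cv2.resize(b["image"][...,::-1],(400,350))]))
P=cloud(a);p=P.reshape(-1,3);p=p[~np.isnan(p[:,0])]
r=p[(p[:,2]>.19)&(p[:,2]<.21)&(abs(p[:,1]-e[1])<.1)&(abs(p[:,1]-e[1])>.02)&(abs(p[:,0]-.64)<.03)]
x=(r[:,0]-.126*(r[:,1]-e[1]));print("rail x at tcp y",x.mean(),np.percentile(x,[5,95]),r[:,2].max())
E
```

```text
[ 0.6378 -0.1261  0.2605] [-3.1416e+00  1.0000e-04  3.0168e+00] [ 0.  -0.1 -4.9]
rail x at tcp y 0.6410006650939202 [0.6346821  0.64520736] 0.20957996402382
```

View pics/s3.png

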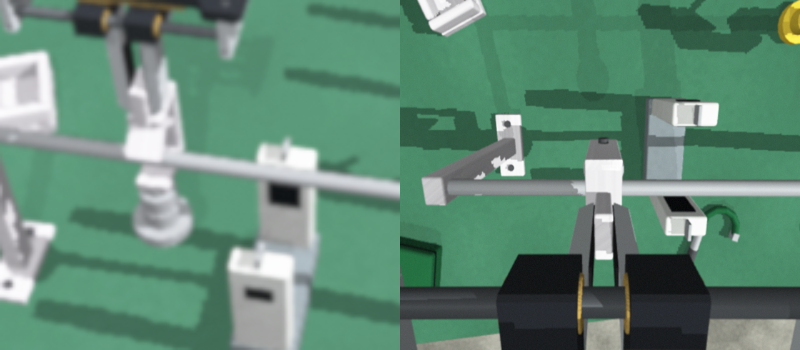

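The left half shows the rail passing through the hook, behind the front leg at (150,145). The right half shows the carrier clear of the gauge. Now I'll lower it.

{"api": "apply_moves", "payload": {
  "plan": [0,0,3,0,0,0,6,0,0,0,6,0,0,0,5,0,0,0,4,0,0,0,2,0,0,0,1,0,0,0,0,0]
}}

```text
time_s: 8.7
ee_pos: [0.638, -0.1261, 0.2334]
eef_rot: [-3.142, 0.0, 3.017]
force: [0.2, 0.3, -5.7]
grip_width: 0.0119
grip_force: 50.0
```

{"api": "apply_moves", "payload": {
  "plan": [0,0,1,0,0,0,0,0]
}}

```text
time_s: 8.9
ee_pos: [0.638, -0.1262, 0.2325]
eef_rot: [-3.142, 0.0, 3.017]
force: [-0.7, -0.6, -5.0]
grip_width: 0.0117
grip_force: 50.0
```

{"api": "apply_moves", "payload": {
  "plan": [0,0,1,0,0,0,0,0]
}}

```text
time_s: 9.1
ee_pos: [0.6379, -0.1261, 0.2313]
eef_rot: [3.142, -0.0, 3.017]
force: [-1.1, 0.6, -6.1]
grip_width: 0.0116
grip_force: 50.0
```

{"api": "apply_moves", "payload": {
  "plan": [0,0,1,0,0,0,0,0]
}}

```text
time_s: 9.3
ee_pos: [0.6381, -0.1262, 0.2307]
eef_rot: [-3.142, 0.001, 3.017]
force: [1.6, -0.1, -4.9]
grip_width: 0.012
grip_force: 50.0
```

{"api": "apply_moves", "payload": {
  "plan": [0,0,1,0,0,0,0,0]
}}

```text
time_s: 9.5
ee_pos: [0.6382, -0.1262, 0.2306]
eef_rot: [-3.141, 0.002, 3.017]
force: [-0.8, 0.2, 5.2]
grip_width: 0.0116
grip_force: 50.0
```

{"api": "apply_moves", "payload": {
  "plan": [0,0,1,0,0,0,0,0]
}}

```text
time_s: 9.7
ee_pos: [0.6383, -0.1262, 0.2305]
eef_rot: [-3.141, 0.003, 3.017]
force: [-2.7, 0.4, 11.0]
grip_width: 0.0116
grip_force: 50.0
```

The carrier is bearing on the rail. I'll ease the load slightly and slide 100 mm along +tool y.

{"api": "apply_moves", "payload": {
  "plan": [0,0,-1,0,0,2,0,0,0,4,0,0,0,5,0,0,0,6,0,0,0,6,0,0,0,6,0,0,0,6,0,0,0,6,0,0,0,6,0,0,0,6,0,0,0,6,0,0,0,6,0,0,0,6,0,0,0,5,0,0,0,4,0,0,0,0,0,0]
}}

```text
time_s: 11.4
ee_pos: [0.6482, -0.0477, 0.2305]
eef_rot: [-3.14, 0.002, 3.016]
force: [-1.3, -6.0, 7.5]
grip_width: 0.0119
grip_force: 50.0
```

{"api": "apply_moves", "payload": {
  "plan": [0,5,0,0,0,5,0,0,0,4,0,0,0,3,0,0,0,2,0,0,0,1,0,0,0,0,0,0,0,0,0,0]
}}

```text
time_s: 12.2
ee_pos: [0.6506, -0.0284, 0.2305]
eef_rot: [-3.139, 0.002, 3.016]
force: [-1.5, -7.6, 6.9]
grip_width: 0.0116
grip_force: 50.0
```

```bash
python3 - <<'E'
from h import *
o=monitor.get_obs();e=o["ee_pos"];print(e.round(4),o["eef_rot"].round(4),o["force"].round(1))
u=np.array([.125,.992,0]);v=np.array([.992,-.125,0])
a=camera("scene");b=camera("top");im=[]
for c,n in((a,"scn"),(b,"top")):
    K=c["mtx"];px=cv2.projectPoints(np.array([[.6505,-.027,.17]]),np.array(c["rvec"]),np.array(c["tvec"]),np.array(K),np.array(c["distortion"]))[0].ravel().astype(int)
    im.append(cv2.resize(c["image"][px[1]-55:px[1]+55,px[0]-55:px[0]+55,::-1],(400,400),interpolation=2))
    p=cloud(c).reshape(-1,3);p=p[~np.isnan(p[:,0])];d=p-[.6505,-.027,0];s,t=d@u,d@v
    for nm,m in(("fins",(p[:,2]>.16)&(p[:,2]<.175)&(abs(t)>.04)&(abs(t)<.075)&(abs(s)<.03)),("upr",(p[:,2]>.15)&(p[:,2]<.158)&(abs(t)<.08)&(abs(t)>.045)&(abs(s)<.05)),
      ("flange",(p[:,2]>.082)&(p[:,2]<.1)&(abs(t)<.035)&(abs(s)<.05)),("arm",(p[:,2]>.14)&(p[:,2]<.155)&(abs(t)<.04)&(abs(s)<.05)),("bar",(p[:,2]>.2125)&(p[:,2]<.227)&(abs(t)<.045)&(abs(s)<.03))):
        if m.sum()>4:print(n,nm,m.sum(),"s",(s[m].min()*1e3).round(1),(s[m].max()*1e3).round(1),np.median(s[m])*1e3,"t",(t[m].min()*1e3).round(1),(t[m].max()*1e3).round(1))
cv2.imwrite("pics/s4.png",np.hstack(im))
E
```

```text
[ 0.6506 -0.0284  0.2305] [-3.1391e+00  1.9000e-03  3.0158e+00] [-1.5 -7.6  6.9]
scn fins 25 s -1.5 2.6 0.9842584533710846 t 48.3 66.6
scn upr 269 s -24.1 25.7 8.120009692057028 t -67.5 69.3
scn flange 69 s -27.0 24.3 17.87930289921242 t -15.9 18.1
scn arm 181 s -15.3 13.1 2.0398388932190086 t -32.9 15.8
scn bar 60 s -14.5 13.5 5.248825677159325 t -32.8 14.4
```

View pics/s4.png

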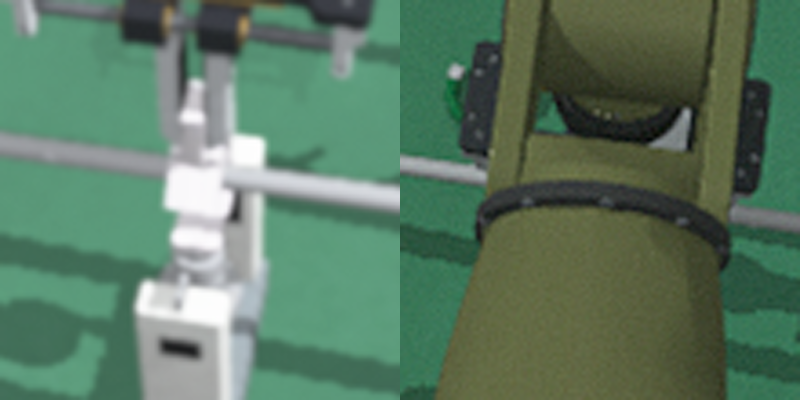

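The scene view shows the carrier between the uprights. Its centre is at about s = −1 mm and the fins at about +0.8 mm. I'll nudge it 2 mm, relieve the load and release.

{"api": "apply_moves", "payload": {
  "plan": [0,1,0,0,0,1,0,0,0,0.5,-0.5,0,0,-0.5,-0.5,0,0,0,0,0,0,0,0,0]
}}

```text
time_s: 12.9
ee_pos: [0.6509, -0.0257, 0.2306]
eef_rot: [-3.14, 0.001, 3.016]
force: [2.1, -5.5, 1.6]
grip_width: 0.0114
grip_force: 50.0
```

{"api": "apply_moves", "payload": {
  "plan": [0,0,0,0,0,0,0,0,0,0,0,0,0,0,0,0,0,0,0,0,0,0,0,0],
  "hand": -0.3
}}

```text
time_s: 13.5
ee_pos: [0.6506, -0.0249, 0.2304]
eef_rot: [3.142, -0.0, 3.017]
force: [-0.2, 0.4, 0.2]
grip_width: 0.033
grip_force: 0.0
```

{"api": "apply_moves", "payload": {
  "plan": [0,0,-5,0,0,0,-10,0,0,0,-15,0,0,0,-20,0,0,0,-20,0,0,0,-20,0,0,0,-10,0,0,0,0,0,0,0,0,0,0,0,0,0,0,0,0,0,0,0,0,0,0,0,0,0]
}}

```text
time_s: 14.8
ee_pos: [0.6506, -0.0249, 0.3302]
eef_rot: [-3.142, -0.0, 3.017]
force: [0.1, -0.1, 1.3]
grip_width: 0.0331
grip_force: 0.0
```

```bash
python3 - <<'E'
from h import *
u=np.array([.125,.992,0]);v=np.array([.992,-.125,0]);prev=None
for k in range(2):
    for n in ("scene","wrist"):
        c=camera(n);p=cloud(c).reshape(-1,3);p=p[~np.isnan(p[:,0])];d=p-[.6505,-.027,0];s,t=d@u,d@v
        for nm,m in(("fins",(p[:,2]>.16)&(p[:,2]<.172)&(abs(t)>.044)&(abs(t)<.072)&(abs(s)<.03)),("flange",(p[:,2]>.082)&(p[:,2]<.1)&(abs(t)<.035)&(abs(s)<.05)),("tab",(p[:,2]>.24)&(p[:,2]<.268)&(abs(t)<.04)&(abs(s)<.03)),("bar",(p[:,2]>.2125)&(p[:,2]<.227)&(abs(t)<.045)&(abs(s)<.03))):
            if m.sum()>4:print(k,n,nm,m.sum(),"s",(s[m].min()*1e3).round(1),(s[m].max()*1e3).round(1),"t",(t[m].min()*1e3).round(1),(t[m].max()*1e3).round(1),"z",p[m,2].max().round(4))
        if n=="scene" and k: cv2.imwrite("pics/s5.png",cv2.resize(c["image"][140:320,150:420,::-1],None,fx=2.8,fy=2.8)); print("pixdiff",np.abs(c["image"].astype(int)-prev).max())
        if n=="scene":prev=c["image"].astype(int)
E
```

```text
0 scene fins 25 s -1.5 2.5 t 49.2 66.8 z 0.1715
0 scene flange 74 s -23.9 27.4 t -16.0 21.1 z 0.0971
0 scene tab 122 s -3.7 8.3 t -15.0 15.5 z 0.2621
0 scene bar 149 s -11.7 16.4 t -35.5 14.4 z 0.2267
0 wrist fins 169 s -1.4 2.8 t -66.1 65.5 z 0.1715
0 wrist flange 184 s -23.3 27.4 t -11.3 17.3 z 0.0957
0 wrist tab 672 s -3.2 8.2 t -14.7 13.3 z 0.2617
0 wrist bar 1466 s -11.6 16.1 t -36.4 8.3 z 0.2265
1 scene fins 23 s -1.7 23.2 t -61.9 66.6 z 0.1717
1 scene flange 76 s -23.0 27.3 t -14.8 21.4 z 0.0998
1 scene tab 122 s -3.6 8.4 t -13.0 14.9 z 0.2618
1 scene bar 147 s -11.8 16.2 t -35.9 15.1 z 0.2268
pixdiff 39
1 wrist fins 168 s -1.4 2.8 t -66.0 65.4 z 0.1717
1 wrist flange 185 s -23.3 27.3 t -11.2 17.6 z 0.0956
1 wrist tab 673 s -3.3 8.2 t -14.6 13.1 z 0.2617
1 wrist bar 1455 s -11.6 16.1 t -36.4 7.3 z 0.2267
```

View pics/s5.png

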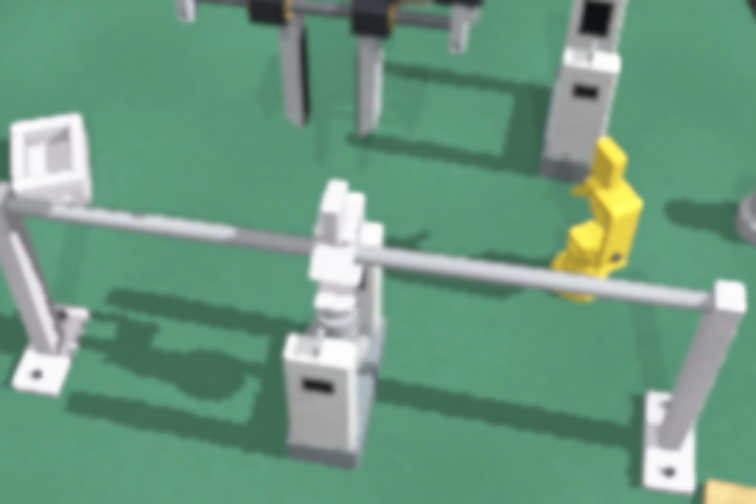

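The carrier hangs free, upright and still at crop (337,260). It is centred within about 2 mm of the fins and the gripper is clear.

```bash
python3 -c "
from station import ctrl;print(ctrl.hand_in())"
```

```text
the job is handed in; nothing more can be done
None
```

The job is handed in: the carrier was hooked on about 100 mm to the robot's right of the gauge and slid along the rail, and it now hangs still, about 2 mm off the index fins by camera measurement, with the gripper clear.

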